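# Seat the amplifier chassis and slide the transport lock shut

## Task

Without lifting it, gently push the open aluminium amplifier chassis along the blue cradle until it is fully home against the rear wall. Then slide the red lock grip all the way to its end stop, so that the yellow bar closes across the front of the chassis, and leave everything else on the bench where it stands.

Things in the scene. Friction and masses are not known exactly. Their poses are not given: they have to be found in the camera images.
- cradle: Blue cradle fixed to the bench. Origin on the bench, midway between its rails; x runs along the rails to the rear wall, y left, z up. In mm: floor plate x -170 to 120, 166 wide, top z 10. Rear wall face x 100, top z 50. Rails x -60 to 100, inner faces y -63 and 63, tops z 38. Dark lock bed at the right front: x -105 to -45, y -230 to -80, z 12; its low stops reach z 34 at y -221 and y -69.
- chassis: Loose open-topped aluminium chassis, 160 (x) x 120 (y) x 55 mm high, 0.4 to 0.85 kg, between the rails with 3 mm play each side, its x along the cradle's. Origin: centre of underside. Front wall (black pad), 80 mm to -x of it, faces the robot. Starts 30 to 70 mm short of home; slides with under 10 N, stops dead at the rear wall. Finger force over 60 N is too rough.
- cradle_home (a point): Point fixed on the cradle, on its floor plate, at (20, 0, 10) mm in the cradle's frame: where the chassis origin is when the chassis touches the rear wall. Axes as the cradle's.
- lock (a joint): Travel of the lock slide (m) along the cradle's +y: 0 open (far right), 0.100 at the end stop. Starts at 0 to 0.03; needs about 4 N (friction, no spring), stays where left. Its yellow bar (20 mm wide in x, z 14 to 34 mm) passes 5 mm in front of a chassis that is home and ends at the cradle's middle; a chassis not home blocks it at about 0.04.
- lock_grip (a point): Centre of the top of the red lock grip, 80 mm above the bench, at cradle x -75, y -195 + travel (mm); moves with the slide, axes as the cradle's. Upright paddle, 16 mm thick in y (sliding direction), 36 mm wide in x, 46 mm tall, on a steel carriage 50 mm (x) by 44 mm (y), top 34 mm above the bench.
- mug: White mug, 76 mm across plus a handle, 92 mm high; origin centre of underside. Bystander.
- spool: Blue solder spool standing on end, 60 mm across, 46 mm high; origin centre of underside. Bystander.
- tin: Low steel tin, 80 mm across, 65 mm high; origin centre of underside. Bystander.

How it is judged:
By the outcome, as a careful person would: the job done as asked, in the order asked, and still so for the second after the job is handed in, with the robot touching nothing.
It also fails if it takes over 43 s, if anything falls off the work surface, if the arm or the gripper's body presses on something with over 40 N, if the wrist force passes 120 N, or if a joint passes its speed limit or range.

## Robot

A 6-joint arm with a two-finger parallel gripper is mounted at the origin on the work surface. World frame = base frame: x ahead of the robot, y to its left, z up, the work surface at z = 0. Lengths are in m, angles in rad, forces in N, time in s.
With the tool pointing down it reaches from about 0.4 to 0.825 m from the base axis. Payload 7 kg.
Tool frame: the origin (TCP) lies between the finger pads; the fingertips stand 25 mm ahead of it and the grasp point (between the pads) lies 6 mm ahead of it (arm.tip_extent is the z of the fingertips in the tool frame, in m); z points along the fingers, x is the direction in which the jaws open and shut, and the axes are right-handed (so a half turn about z gives the same grasp; the last joint's range is limited). The gripper opens to 88 mm and grips with 3 to 60 N. Pads are 19 mm wide; open, the fingers measure 130 mm over their backs; the gripper's body (78 mm by 193 mm) begins 47 mm behind the grasp point.
Start: joints at [1.63, 0.359, 0.012, 0, -1.224, -0.288], TCP at [0.153, 0.657, 0.252] pointing down, gripper open.
Joint ranges: [-3.07, 3.07], [-1.43, 2.12], [-1.02, 1.25], [-3.03, 1.67], [-3.05, -0], [-3.03, 3.03]. Speed limits (rad/s): [2.39, 2.39, 3.01, 3.14, 3.14, 3.14].

## Interface

Orientations are given as [roll, pitch, yaw] about the fixed x, y, z axes, in that order (R = Rz(yaw) Ry(pitch) Rx(roll)).
In Python, from station import monitor, grab_frame, job_done, arm gives the robot as it stands.
- The arm moves only by the shell command python3 -m jog 'ROWS' [FORCE]. ROWS is JSON, a list that holds one entry, the list of rows, each a list of 7 numbers: the shift along the world's x, y, z in m, then the turn, a rotation vector about the world's x, y, z in rad, then the opening, from 0 (shut) to 1 (fully open). In form: [[[dx, dy, dz, ax, ay, az, claw], ...]]. A call has 1 to 20 rows; each row shifts and turns the commanded pose from where the row before left it; what a row does not reach is not made up. A row lasts 1/8 s, in which the tool goes at most 62.5 mm and 10.7 degrees, less where a joint would pass 70% of its speed; a pose out of reach is approached as far as the arm can. A call is refused whole if a number of a shift passes 0.0625 or a number of a turn 0.188, either way. A call with a gripper value outside its range is refused whole. The fingers move at their own pace and stop on an object; FORCE is the grip in N (left out, the last holds). Time passes only in rows, so rows that do not move let the fingers close. It gives the time, the measured TCP pose, the force and the opening at its end, in the units of the state.
- monitor.get_state(): the state, without advancing time (a new reading comes with each control period).
- grab_frame(name): name is "scene" or "top"; returns a dict with "pixels" (400x640x3 uint8, red, green, blue), "K" (3x3 intrinsics, pixels), "k1" (the pictures are not rectified: a ray, as slopes to the right and down, at radius r is drawn at 1 + k1 r^2 times it, then the intrinsics apply), "view" (4x4, takes a point from world to camera coordinates). Camera axes: x right, y down, z forward; pixel columns grow to the right and rows downward; lengths in m; the calibration is good to about 2 mm. A picture is of the moment at which its call begins. There is no depth.
- job_done(): hands the job in, once; it reports no verdict.
The state is a dict: "t": time; "q": joint angles; "qd": joint speeds; "joint_efforts": joint torques, N m; "eef_pos": TCP position; "ee_rot": TCP orientation; "force": force on the tool from outside, world axes, zero at the start; "moment": the same for the moment, N m; "width": finger opening in m.
Only numpy, scipy, OpenCV 4.12 (cv2) and the standard library are available. Lean on these libraries where they do the work, as an engineer would, in place of code of your own. Each camera call takes 0.05 s, during which the arm holds its last target.

## Working session

There is one attempt and no reset: what is moved stays moved. The work goes in short steps, Python scripts to look and compute and a shell command to move; the robot and the scene stay as the last step left them, time stands still between calls to the robot, and variables do not carry over. Pictures are saved under pics/ and viewed, and the job is handed in when it is done.

```bash
ls; mkdir -p pics
cat > h.py <<'E'
import numpy as np, cv2
from station import monitor, grab_frame, job_done, arm
def snap(n,f):
    d=grab_frame(n); cv2.imwrite(f'pics/{f}.png',d['pixels'][:,:,::-1]); np.savez(f'pics/{f}.npz',**{k:d[k] for k in('pixels','K','k1','view')}); return d
def load(f): return dict(np.load(f'pics/{f}.npz'))
def ray(d,uv):
    K=np.array(d['K']);V=np.array(d['view']);k1=float(d['k1'])
    p=cv2.undistortPoints(np.array(uv,float).reshape(-1,1,2),K,np.array([k1,0,0,0.])).reshape(-1,2)
    R=V[:3,:3];c=-R.T@V[:3,3]
    return c,np.c_[p,np.ones(len(p))]@R
def onplane(d,uv,z):
    c,r=ray(d,uv); return c+r*((z-c[2])/r[:,2])[:,None]
def proj(d,P):
    V=np.array(d['view']);p=np.atleast_2d(P)@V[:3,:3].T+V[:3,3]
    s=p[:,:2]/p[:,2:]; s=s*(1+float(d['k1'])*(s**2).sum(1))[:,None]
    K=np.array(d['K']); return s@K[:2,:2].T+K[:2,2]
E
python3 - <<'E'
from h import *
for n in('scene','top'):
    d=snap(n,n+'0'); print(n,d['K'],d['k1'],d['view'])
print(monitor.get_state(), arm.tip_extent)
E
```

```text
pics
scene [[445.49451834   0.         328.83652789]
 [  0.         445.49451834 209.40010345]
 [  0.           0.           1.        ]] -0.10028621240776779 [[-0.91356337  0.40631994  0.01749533  0.56092225]
 [ 0.29341593  0.68827902 -0.66345993 -0.1753488 ]
 [-0.28161866 -0.60097928 -0.74800724  1.19574201]
 [ 0.          0.          0.          1.        ]]
top [[410.17515632   0.         319.42743023]
 [  0.         410.17515632 198.60970595]
 [  0.           0.           1.        ]] -0.1049024370246381 [[ 0.02138158 -0.99870193  0.04623072  0.0499451 ]
 [-0.98718586 -0.02840391 -0.15702643  0.64240628]
 [ 0.15813573 -0.04228084 -0.98651174  0.66201193]
 [ 0.          0.          0.          1.        ]]
{'t': 0.1, 'q': array([ 1.63008660e+00,  3.59293988e-01,  1.11330192e-02, -3.33412878e-04,
       -1.22408344e+00, -2.88129169e-01]), 'qd': array([ 0.0001627 , -0.0014511 ,  0.0021046 ,  0.00139091, -0.00088206,
        0.00263729]), 'joint_efforts': array([-1.17384821e-03, -5.84163523e+01,  2.93753850e+01,  7.01552600e+00,
        1.01980040e-02, -5.04897287e-05]), 'eef_pos': array([0.15302702, 0.65700453, 0.25071802]), 'ee_rot': array([-3.14148165e+00, -1.47746290e-03, -1.79974883e+00]), 'force': array([ 0.16229591, -0.10021738,  0.46608171]), 'moment': array([-0.03586408, -0.01246671, -0.03038801]), 'width': 0.08791255213887246} 0.025
```

View pics/scene0.png

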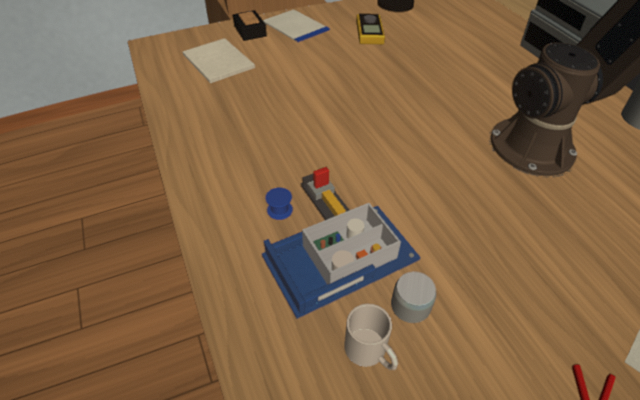

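View pics/top0.png

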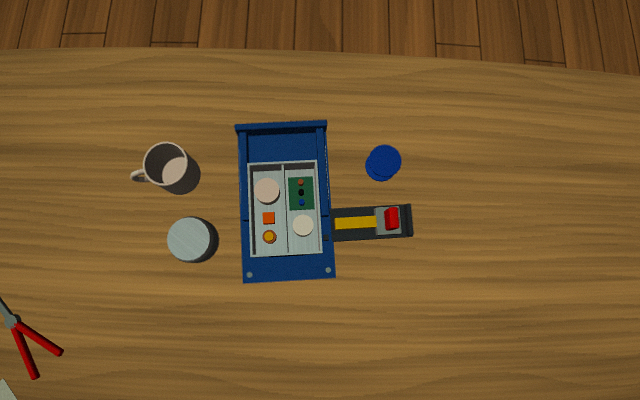

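The top view shows the cradle at (235-336, 121-283), with its rear wall at the top. The chassis is at (248-322, 160-257), the red grip at (391,218), the spool at (383,163), the mug at (165,163) and the tin at (190,239). I'll enlarge it to measure.

Run:
```python
from h import *
d=load('top0'); im=d['pixels'][105:300,225:425,::-1]
cv2.imwrite('pics/z1.png',cv2.resize(im,None,fx=3.9,fy=3,interpolation=cv2.INTER_CUBIC) if 0 else cv2.resize(im,None,fx=3,fy=3,interpolation=cv2.INTER_CUBIC))
h=cv2.cvtColor(d['pixels'],cv2.COLOR_RGB2HSV)
m=cv2.inRange(h,(100,120,40),(125,255,255)); 
n,l,s,c=cv2.connectedComponentsWithStats(m)
for i in range(1,n):
  if s[i,4]>60: print('blue',s[i],c[i])
r=cv2.inRange(h,(0,170,80),(6,255,255))|cv2.inRange(h,(174,170,80),(180,255,255))
n,l,s,c=cv2.connectedComponentsWithStats(r)
for i in range(1,n):
  if s[i,4]>60: print('red',s[i],c[i])
```

```text
blue [235 120  92  10 541] [280.3715342  124.79297597]
blue [ 238  128   98  155 6240] [286.10592949 205.29519231]
blue [365 145  36  36 972] [382.71707819 162.61625514]
red [384 207  15  23 277] [391.24548736 217.81227437]
red [ 11 322  49  58 622] [ 30.3778135  345.38263666]
```

View pics/z1.png

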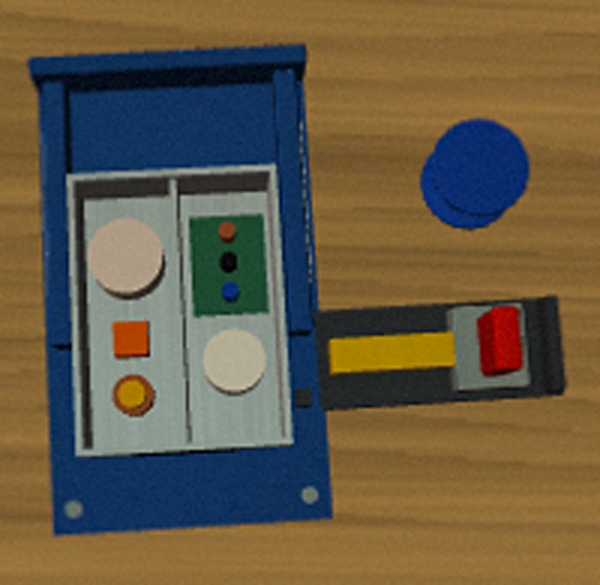

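Run:
```python
from h import *
d=load('top0')
def P(l,z,nm):
    uv=np.array(l)/3+[225,105]-0.33; p=onplane(d,uv,z); print(nm,np.round(p[:,:2]*1000,1).tolist()); return p
print(ray(d,[[0,0]])[0])
f=P([(56,534),(331,517)],.01,'platefront')
w=P([(34,82),(305,72)],.05,'wall front')
c=P([(77,456),(292,442),(275,164),(68,175)],.065,'chassis FL FR RR RL')
ca=P([(452,391),(528,387),(524,303),(449,308)],.034,'carriage')
g=P([(481,372),(487,374),(522,372),(519,308),(494,307),(497,308)],.08,'grip')
b=P([(330,373),(330,337),(455,333),(455,369)],.034,'bar')
for a,bb in((f[0],f[1]),(c[0],c[1]),(c[3],c[2])): 
    v=a-bb; print(np.degrees(np.arctan2(-v[0],v[1])),np.hypot(v[0],v[1]))
for a,bb in((c[0],c[3]),(c[1],c[2]),(f.mean(0),w.mean(0))):
    v=bb-a; print(np.degrees(np.arctan2(v[1],v[0])),np.hypot(v[0],v[1]))
```

```text
[0.52841875 0.09611754 0.75164831]
platefront [[492.5, 196.2], [506.1, 33.4]]
wall front [[756.4, 216.9], [768.0, 56.4]]
chassis FL FR RR RL [[537.9, 179.0], [548.6, 60.5], [706.9, 73.5], [696.7, 191.6]]
carriage [[581.3, -34.8], [584.6, -80.3], [634.8, -78.2], [630.5, -32.9]]
grip [[588.7, -42.6], [587.7, -45.9], [589.3, -65.6], [625.1, -64.2], [625.2, -50.0], [624.7, -51.7]]
bar [[590.2, 37.4], [611.4, 37.7], [615.7, -36.5], [594.3, -36.5]]
4.80856162269573 0.1633413865956241
5.1328875023189005 0.11904422835306315
4.931800904268595 0.11856909647053898
4.532109131306765 0.15927838044892137
4.702156824063392 0.1588579813762182
4.746280454095037 0.263767072413808
```

Cradle origin is about (0.669, 0.129) with yaw about 4.8°. The chassis is about 66 mm short of home, and the lock starts near travel 0. I'm moving over the front of the chassis with the gripper closing and the jaws turning to lie along cradle y.

```bash
python3 -m jog '[[[0.03,-0.045,0,0,0,0.026,0],[0.03,-0.045,0,0,0,0.026,0],[0.03,-0.045,0,0,0,0.026,0],[0.03,-0.045,0,0,0,0.026,0],[0.03,-0.045,0,0,0,0.026,0],[0.03,-0.045,0,0,0,0.026,0],[0.03,-0.045,0,0,0,0.026,0],[0.03,-0.045,0,0,0,0.026,0],[0.03,-0.045,0,0,0,0.026,0],[0.03,-0.045,0,0,0,0.026,0],[0.03,-0.045,0,0,0,0.026,0],[0.026,-0.045,0,0,0,0.026,0],[0,0,0,0,0,0,0],[0,0,0,0,0,0,0]]]' 20
python3 - <<'E'
from h import *
s=monitor.get_state(); print(s)
d=load('top0'); e=load('scene0')
for n,uv,z in(('mug',(165,163),.092),('spool',(385,160),.046),('tin',(190,239),.065)): print(n,onplane(d,[uv],z))
# capacitor tops: two-view
snap('scene','s1')
def tri(a,b):
    c1,r1=ray(d,[a]);c2,r2=ray(e,[b]);r1=r1[0];r2=r2[0]
    A=np.c_[r1,-r2];x=np.linalg.lstsq(A,c2-c1,rcond=None)[0];return (c1+r1*x[0]+c2+r2*x[1])/2
print(tri((225+125/3,105+255/3),(343,260)),tri((225+234/3,105+360/3),(355,229)))
E
```

```text
t: 1.85
eef_pos: [0.5089, 0.1171, 0.2512]
ee_rot: [3.141, -0.0, -1.489]
force: [0.0, 0.6, 0.6]
width: 0.0004
{'t': 1.85, 'q': array([ 6.02180259e-01,  1.07084263e-01, -3.21445886e-01, -2.70402558e-04,
       -1.14289303e+00,  1.05056275e+00]), 'qd': array([ 0.02867894, -0.00727556, -0.00217981,  0.00154908,  0.00031425,
        0.00067723]), 'joint_efforts': array([ -1.03272591, -36.95648074,  28.47629786,   6.74295232,
         0.07434997,   0.05840415]), 'eef_pos': array([0.5088905 , 0.11714936, 0.25122421]), 'ee_rot': array([ 3.14092646e+00, -9.81908521e-05, -1.48896190e+00]), 'force': array([0.03604328, 0.60491675, 0.63921164]), 'moment': array([-0.02608551,  0.01300294,  0.02420404]), 'width': 0.0004097784386006534}
mug [[0.68632333 0.32419059 0.092     ]]
spool [[ 0.71490362 -0.05012423  0.046     ]]
tin [[0.56416879 0.28096931 0.065     ]]
[0.6550434  0.15909083 0.038562  ] [0.59559067 0.09336724 0.03324022]
```

View pics/s1.png

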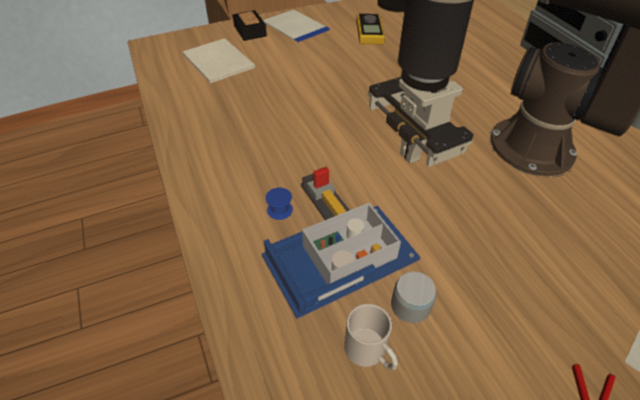

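The fingers are shut and well clear at (0.509, 0.117), in front of the chassis, and the chassis parts sit below its rim. I'm descending to a tip height of 35 mm.

```bash
python3 -m jog '[[[0,0,-0.05,0,0,0,0],[0,0,-0.05,0,0,0,0],[0,0,-0.05,0,0,0,0],[0,0,-0.04,0,0,0,0],[0,0,0,0,0,0,0],[0,0,0,0,0,0,0]]]'
python3 - <<'E'
from h import *
snap('scene','s2');snap('top','t2')
E
```

```text
t: 2.65
eef_pos: [0.5098, 0.1186, 0.063]
ee_rot: [-3.14, 0.0, -1.486]
force: [0.1, -0.5, 1.0]
width: 0.0003
```

View pics/s2.png

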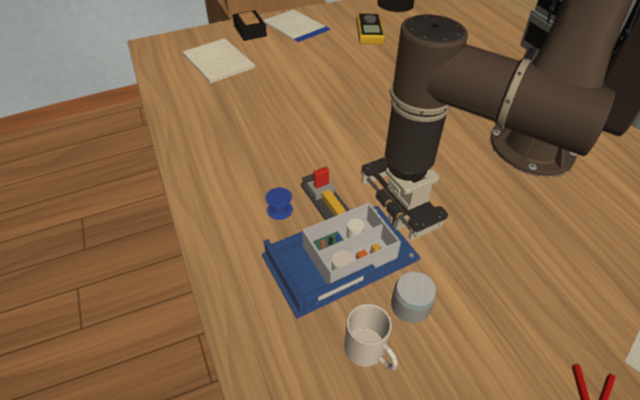

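View pics/t2.png

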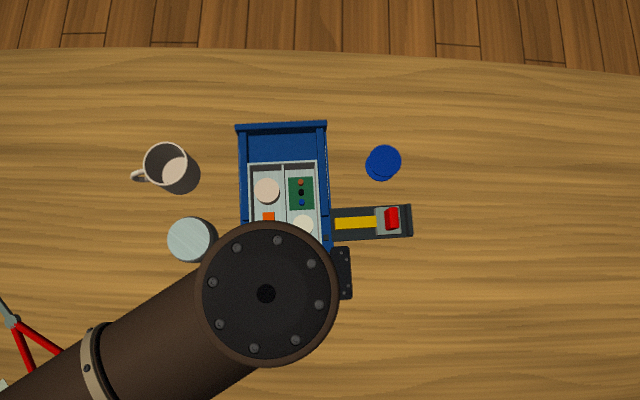

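The fingers are down in front of the pad with no contact force, and the bystanders are untouched. I'm starting the push slowly along the cradle's x.

```bash
python3 -m jog '[[[0.005,0.0003,0,0,0,0,0],[0.005,0.0003,0,0,0,0,0],[0.005,0.0003,0,0,0,0,0],[0.005,0.0003,0,0,0,0,0],[0.005,0.0004,0,0,0,0,0],[0.005,0.0004,0,0,0,0,0],[0.005,0.0004,0,0,0,0,0],[0.005,0.0004,0,0,0,0,0]]]'
python3 - <<'E'
from h import *
snap('scene','s3');snap('top','t3'); print(monitor.get_state()['force'])
E
```

```text
t: 3.75
eef_pos: [0.5464, 0.1188, 0.061]
ee_rot: [3.136, -0.002, -1.488]
force: [-11.0, -0.4, 9.0]
width: 0.001
[-6.74073624 -1.55906889  3.78276615]
```

View pics/t3.png

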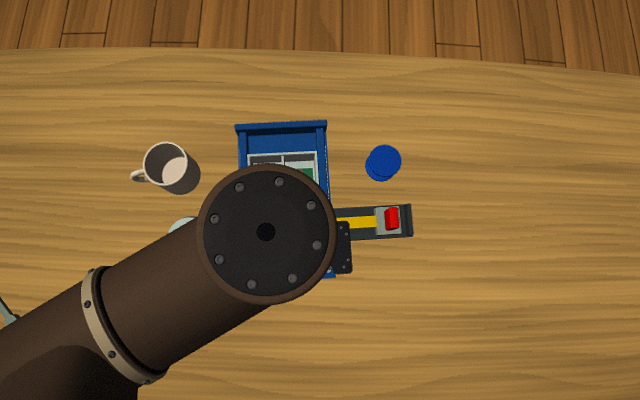

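The chassis is sliding, with its rear rim up from row 161 to 153 and force about 11 N. About 53 mm remain.

```bash
python3 -m jog '[[[0.004,0.0003,0,0,0,0,0],[0.004,0.0003,0,0,0,0,0],[0.004,0.0003,0,0,0,0,0],[0.004,0.0003,0,0,0,0,0],[0.004,0.0003,0,0,0,0,0],[0.004,0.0003,0,0,0,0,0],[0.004,0.0003,0,0,0,0,0],[0.004,0.0003,0,0,0,0,0],[0.004,0.0003,0,0,0,0,0],[0.004,0.0003,0,0,0,0,0]]]'
python3 - <<'E'
from h import *
snap('scene','s4');snap('top','t4'); print(monitor.get_state()['force'])
E
```

```text
t: 5.1
eef_pos: [0.5864, 0.1219, 0.0609]
ee_rot: [3.136, -0.002, -1.488]
force: [-9.6, -0.4, 7.1]
width: 0.0007
[-6.89850047 -0.88984965  4.3457844 ]
```

View pics/s4.png

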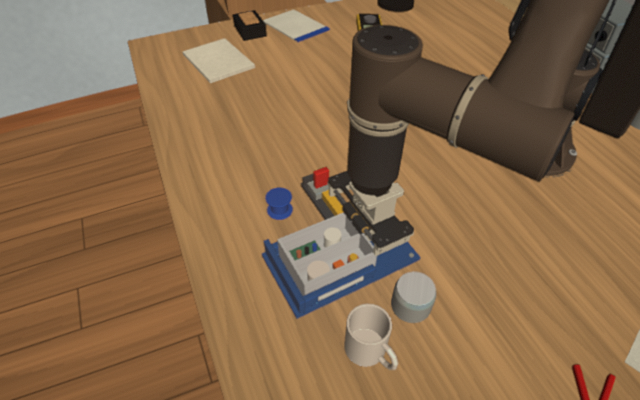

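View pics/t4.png

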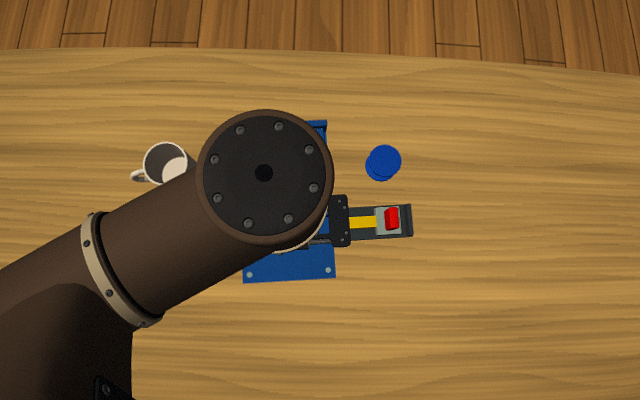

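About 12 mm is left and the scene is undisturbed. I'm finishing with smaller steps and watching the force.

```bash
python3 -m jog '[[[0.002,0.0002,0,0,0,0,0],[0.002,0.0002,0,0,0,0,0],[0.002,0.0002,0,0,0,0,0],[0.002,0.0002,0,0,0,0,0]]]'
python3 -m jog '[[[0.0015,0.0001,0,0,0,0,0],[0.001,0.0001,0,0,0,0,0]]]'
```

```text
t: 5.7
eef_pos: [0.5944, 0.1227, 0.0609]
ee_rot: [3.136, -0.002, -1.488]
force: [-9.8, -0.8, 8.3]
width: 0.0006
t: 5.95
eef_pos: [0.5969, 0.1229, 0.0609]
ee_rot: [3.136, -0.002, -1.488]
force: [-10.7, -0.3, 7.3]
width: 0.0006
```

```bash
for i in 1; do python3 -m jog '[[[0.001,0.0001,0,0,0,0,0],[0.001,0.0001,0,0,0,0,0]]]'; done; python3 -m jog '[[[0.001,0.0001,0,0,0,0,0]]]'
```

```text
t: 6.2
eef_pos: [0.5972, 0.1229, 0.0609]
ee_rot: [3.133, -0.002, -1.489]
force: [-19.4, 2.2, 15.8]
width: 0.0001
t: 6.32
eef_pos: [0.5972, 0.1229, 0.0609]
ee_rot: [3.131, -0.002, -1.489]
force: [-24.1, 2.1, 19.0]
width: 0.0004
```

The chassis stopped dead at TCP x=0.5972 with force rising to 24 N. I'll back off straight, rise, and check.

```bash
python3 -m jog '[[[-0.025,-0.002,0,0,0,0,0],[-0.03,-0.002,0,0,0,0,0],[0,0,0.06,0,0,0,0],[0,0,0.06,0,0,0,0],[0.013,-0.045,0,0,0,0,0],[0.013,-0.045,0,0,0,0,0],[0.013,-0.045,0,0,0,0,0],[0.013,-0.045,0,0,0,0,0],[0.014,-0.045,0,0,0,0,0],[0,0,0,0,0,0,0],[0,0,0,0,0,0,0]]]'
python3 - <<'E'
from h import *
snap('scene','s5');snap('top','t5'); print(monitor.get_state()['force'])
E
```

```text
t: 7.7
eef_pos: [0.6134, -0.1047, 0.1811]
ee_rot: [3.141, 0.0, -1.489]
force: [-0.1, -0.0, -0.4]
width: 0.0004
[-0.30640036 -0.02907356 -0.84545593]
```

View pics/s5.png

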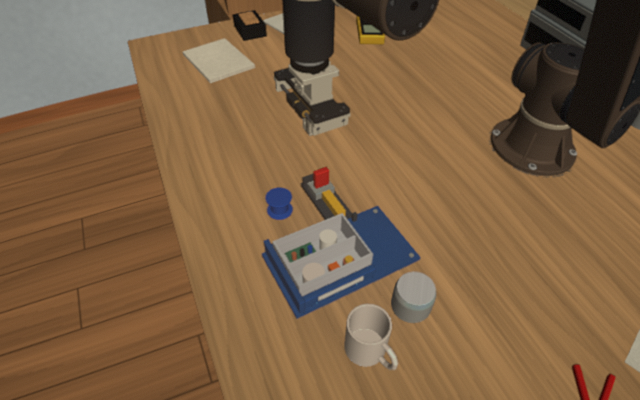

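View pics/t5.png

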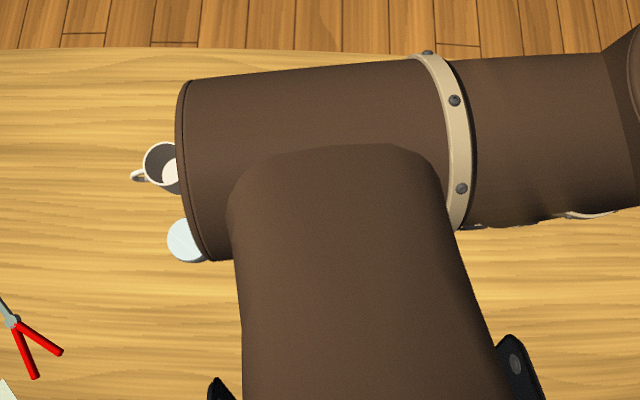

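The scene view shows the chassis up against the rear wall. I'll measure it from its rim corners here.

Run:
```python
from h import *
d=load('s5'); 
cv2.imwrite('pics/z5.png',cv2.resize(d['pixels'][150:320,250:430,::-1],None,fx=3.4,fy=3.4,interpolation=cv2.INTER_CUBIC))
o=np.array([.6687,.129,0]);a=np.radians(4.8);x=np.array([np.cos(a),np.sin(a),0]);y=np.array([-np.sin(a),np.cos(a),0]);z=np.array([0,0,1])
for nm,p in(('wall top L',(100,83,50)),('wall top R',(100,-83,50)),('plate FL',(-170,83,10)),('plate FR',(-170,-83,10)),('home chassis FL',(-60,60,65)),('FR',(-60,-60,65)),('RL',(100,60,65)),('RR',(100,-60,65))):
    q=proj(d,o+(p[0]*x+p[1]*y+p[2]*z)/1000)[0]; print(nm,q.round(1),((q-[250,150])*3.4).round())
```

```text
wall top L [304.6 300.3] [186. 511.]
wall top R [267.9 237.1] [ 61. 296.]
plate FL [420.  256.2] [578. 361.]
plate FR [377.2 204.5] [433. 185.]
home chassis FL [372.5 253.1] [416. 351.]
FR [341.8 212.2] [312. 211.]
RL [298.7 286.4] [166. 464.]
RR [272.  240.5] [ 75. 308.]
```

View pics/z5.png

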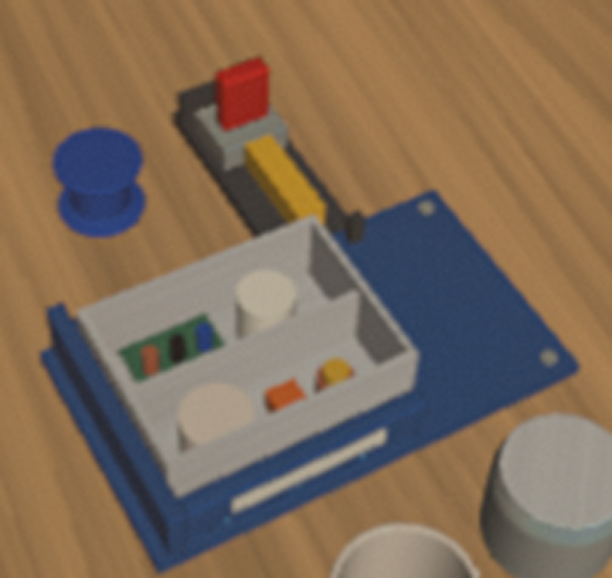

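The rim corners match the home prediction within about 2 px. I'm descending to the right of the grip.

```bash
python3 -m jog '[[[0,0,-0.04,0,0,0,0],[0,0,-0.04,0,0,0,0],[0,0,-0.03,0,0,0,0],[0,0,0,0,0,0,0],[0,0,0,0,0,0,0]]]'
python3 - <<'E'
from h import *
d=snap('scene','s6')
cv2.imwrite('pics/z6.png',cv2.resize(d['pixels'][100:280,240:430,::-1],None,fx=3.3,fy=3.3,interpolation=cv2.INTER_CUBIC))
E
```

```text
t: 8.43
eef_pos: [0.6145, -0.1038, 0.0729]
ee_rot: [-3.14, -0.0, -1.486]
force: [-0.1, -0.9, 0.2]
width: 0.0006
```

View pics/z6.png

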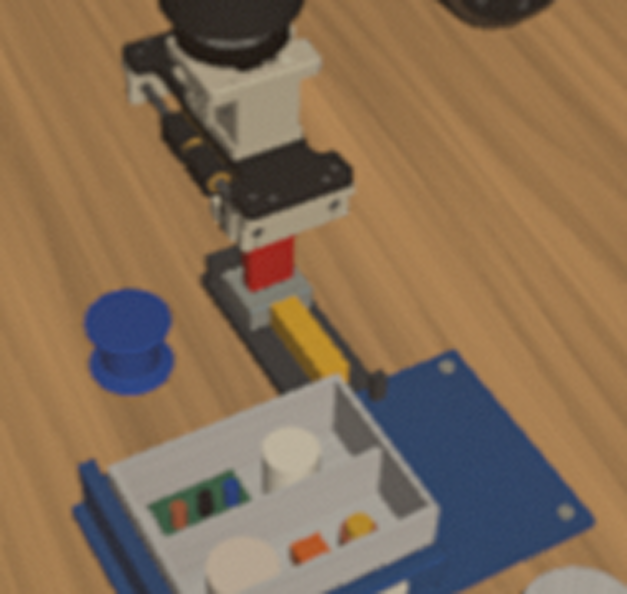

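The fingers are to the right of the red grip with the body clear above it. I'm pushing along cradle +y.

```bash
python3 -m jog '[[[-0.0004,0.005,0,0,0,0,0],[-0.0004,0.005,0,0,0,0,0],[-0.0004,0.005,0,0,0,0,0],[-0.0004,0.005,0,0,0,0,0],[-0.0004,0.005,0,0,0,0,0],[-0.0004,0.005,0,0,0,0,0],[-0.0004,0.005,0,0,0,0,0],[-0.0004,0.005,0,0,0,0,0]]]'
python3 -m jog '[[[-0.0004,0.005,0,0,0,0,0],[-0.0004,0.005,0,0,0,0,0],[-0.0004,0.005,0,0,0,0,0],[-0.0004,0.005,0,0,0,0,0]]]'
python3 - <<'E'
from h import *
d=snap('scene','s7')
cv2.imwrite('pics/z7.png',cv2.resize(d['pixels'][100:280,240:430,::-1],None,fx=3.3,fy=3.3,interpolation=cv2.INTER_CUBIC))
E
```

```text
t: 9.48
eef_pos: [0.6104, -0.0644, 0.0716]
ee_rot: [3.142, -0.0, -1.488]
force: [0.3, -3.9, 1.7]
width: 0.0001
t: 9.98
eef_pos: [0.6087, -0.0442, 0.0716]
ee_rot: [3.142, -0.0, -1.488]
force: [0.8, -3.6, 1.7]
width: 0.0003
```

View pics/z7.png

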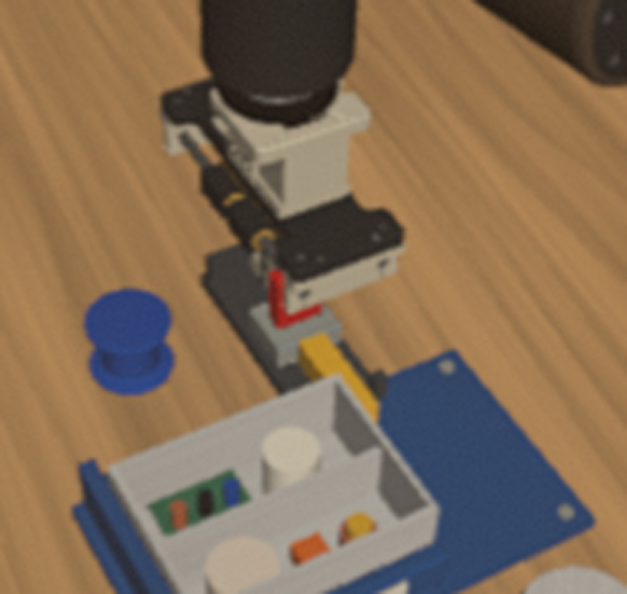

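The bar is advancing past the chassis front and the force is a steady 4 N. I'm continuing.

```bash
python3 -m jog '[[[-0.0004,0.005,0,0,0,0,0],[-0.0004,0.005,0,0,0,0,0],[-0.0004,0.005,0,0,0,0,0],[-0.0004,0.005,0,0,0,0,0],[-0.0004,0.005,0,0,0,0,0],[-0.0004,0.005,0,0,0,0,0]]]'
python3 -m jog '[[[-0.0002,0.002,0,0,0,0,0],[-0.0002,0.002,0,0,0,0,0],[-0.0002,0.002,0,0,0,0,0],[-0.0002,0.002,0,0,0,0,0]]]'
python3 -m jog '[[[-0.0001,0.0015,0,0,0,0,0],[-0.0001,0.0015,0,0,0,0,0]]]'
```

```text
t: 10.78
eef_pos: [0.6062, -0.0142, 0.0715]
ee_rot: [3.141, -0.0, -1.488]
force: [-2.2, -3.9, 3.8]
width: 0.0004
t: 11.28
eef_pos: [0.6055, -0.0065, 0.0715]
ee_rot: [3.141, 0.0, -1.488]
force: [-1.3, -4.4, 2.4]
width: 0.0004
t: 11.52
eef_pos: [0.6053, -0.0035, 0.0715]
ee_rot: [3.141, 0.0, -1.488]
force: [-1.5, -4.0, 3.2]
width: 0.0004
```

```bash
python3 -m jog '[[[-0.0001,0.0015,0,0,0,0,0],[-0.0001,0.0015,0,0,0,0,0]]]'
python3 -m jog '[[[-0.0001,0.001,0,0,0,0,0],[-0.0001,0.001,0,0,0,0,0]]]'
python3 - <<'E'
from h import *
d=snap('scene','s8')
cv2.imwrite('pics/z8.png',cv2.resize(d['pixels'][100:280,240:430,::-1],None,fx=3.3,fy=3.3,interpolation=cv2.INTER_CUBIC))
E
```

```text
t: 11.78
eef_pos: [0.6051, -0.0005, 0.0715]
ee_rot: [3.141, -0.0, -1.488]
force: [-2.0, -4.0, 4.1]
width: 0.0009
t: 12.02
eef_pos: [0.6049, 0.0015, 0.0715]
ee_rot: [3.141, -0.0, -1.488]
force: [-1.5, -4.3, 4.1]
width: 0.0007
```

View pics/z8.png

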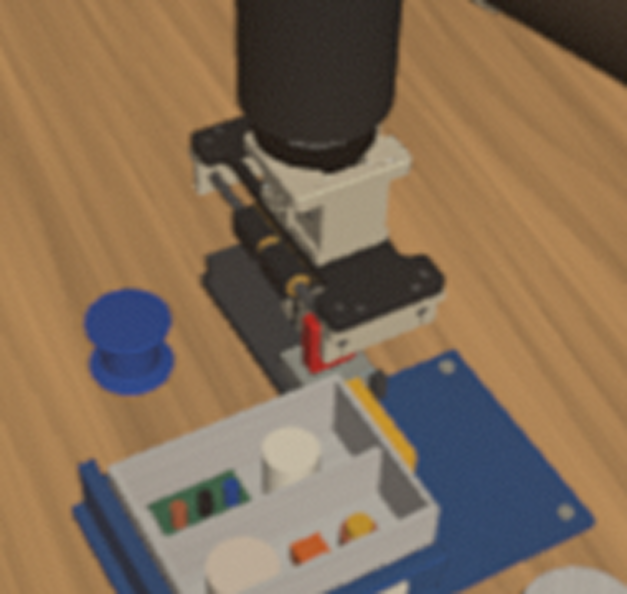

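The bar now crosses the chassis front and the carriage is close to the inner stop. I'm continuing in small steps until the force rises.

```bash
python3 -m jog '[[[-0.0001,0.001,0,0,0,0,0],[-0.0001,0.001,0,0,0,0,0]]]'
python3 -m jog '[[[-0.0001,0.001,0,0,0,0,0],[-0.0001,0.001,0,0,0,0,0]]]'
python3 -m jog '[[[-0.0001,0.001,0,0,0,0,0],[-0.0001,0.001,0,0,0,0,0]]]'
```

```text
t: 12.32
eef_pos: [0.6048, 0.0031, 0.0716]
ee_rot: [3.141, -0.001, -1.488]
force: [-1.2, -10.8, 3.9]
width: 0.0005
t: 12.58
eef_pos: [0.6047, 0.0034, 0.0717]
ee_rot: [3.141, -0.002, -1.488]
force: [1.7, -19.6, 1.8]
width: 0.0002
t: 12.82
eef_pos: [0.6045, 0.0037, 0.0717]
ee_rot: [3.14, -0.004, -1.488]
force: [4.7, -27.7, 1.5]
width: 0.0005
```

The force rose to 28 N with no further motion, so this is the end stop. I'm backing off, rising and clearing the view.

```bash
python3 -m jog '[[[0.0005,-0.01,0,0,0,0,0],[0.002,-0.025,0,0,0,0,0],[0,0,0.06,0,0,0,0],[0,0,0.06,0,0,0,0],[0,0,0.06,0,0,0,0],[-0.02,-0.045,0,0,0,0,0],[-0.02,-0.045,0,0,0,0,0],[-0.02,-0.045,0,0,0,0,0],[-0.02,-0.045,0,0,0,0,0],[-0.02,-0.045,0,0,0,0,0],[-0.02,-0.045,0,0,0,0,0],[-0.02,-0.045,0,0,0,0,0],[-0.02,-0.045,0,0,0,0,0],[0,0,0,0,0,0,0],[0,0,0,0,0,0,0]]]'
python3 - <<'E'
from h import *
d=snap('scene','s9');e=snap('top','t9')
cv2.imwrite('pics/z9.png',cv2.resize(d['pixels'][150:320,240:430,::-1],None,fx=3.3,fy=3.3,interpolation=cv2.INTER_CUBIC))
o=np.array([.6687,.129,0]);a=np.radians(4.8);x=np.array([np.cos(a),np.sin(a),0]);y=np.array([-np.sin(a),np.cos(a),0]);z=np.array([0,0,1])
for nm,p in(('grip top',(-75,-95,80)),('grip top @90',(-75,-105,80)),('bar end',(-75,0,34))):
    q=o+(p[0]*x+p[1]*y+p[2]*z)/1000; a=proj(d,q)[0];print(nm,'scene',a.round(1),((a-[240,150])*3.3).round(),'top',proj(e,q)[0].round(1))
E
```

```text
t: 14.7
eef_pos: [0.4475, -0.3873, 0.2513]
ee_rot: [-3.141, 0.0, -1.488]
force: [-0.0, 0.6, 0.8]
width: 0.0007
grip top scene [340.  194.2] [330. 146.] top [342.7 219.7]
grip top @90 scene [337.7 191.2] [322. 136.] top [348.7 219.4]
bar end scene [361.8 238.5] [402. 292.] top [286.1 225.6]
```

View pics/z9.png

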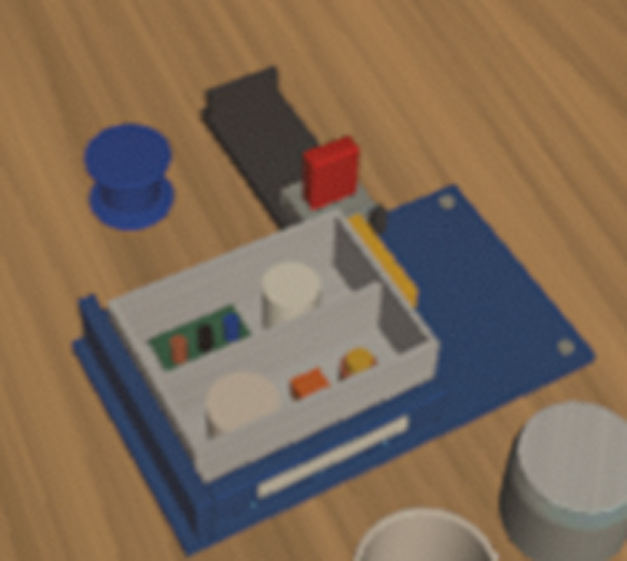

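View pics/t9.png

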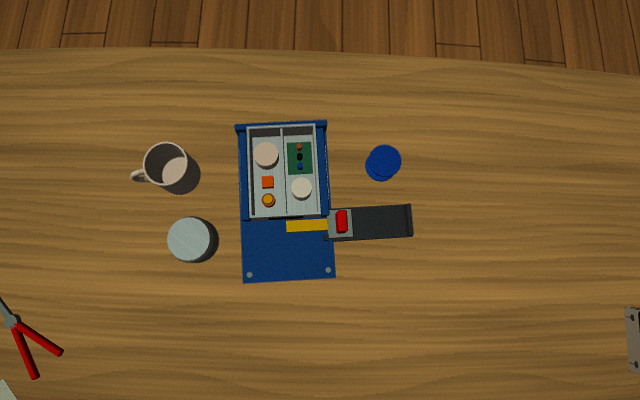

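The top view shows the chassis against the rear wall. The bar end is at column 286 (predicted 286.1) and the grip at 341 (predicted 342.7). The mug, tin and spool are at their original pixels. I'm handing in.

Run:
```python
from h import *
print(job_done(), monitor.get_state()['t'])
```

```text
the job is handed in; nothing more can be done
the job is handed in; nothing more can be done
```

The job is done and handed in: the chassis is home against the rear wall and the lock is closed. I pushed the chassis about 65 mm with shut fingers, then slid the red grip to its end stop. The arm's clock read 14.7 s after the last move, of the 43 s allowed.

- **Chassis:** it stopped dead, with measured force in the pushing direction peaking at 24 N. Its rim corners in the scene view then matched the home position within about 2 px.
- **Vertical force:** up to 19 N showed on the tool while pressing against the wall. The chassis showed no sign of lifting.
- **Lock:** the grip slid at about 4 N, then force rose to 28 N with almost no further motion. In the last top view the bar end was at column 286, as predicted. The grip was 1–2 px past its predicted column, which is within calibration error.
- **Bystanders:** the mug, spool and tin looked to be in their original places, and the robot was clear of everything at hand-in.
- **Disagreement:** my early estimate of the rear wall from the first top view was about 6 mm off the cradle pose I used. I put this down to a poor edge pick, since the later contact and rim checks agreed with that pose.

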